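Gauge the gap of an electrode cell

TASK

Check the gap between the two upright electrode plates of the cell: take the gauge block that just fills the gap and push it in lengthwise from the open end, under the tie rods, until it is fully home against the end stop. Leave it there, lying on the cell's base, and leave the other two blocks and the things round about where they are.

Things in the scene. Friction and masses are not known exactly. Their poses are not given: they have to be found in the camera images.
- cell: Electrode cell, fixed: grey plastic base 185 x 96 mm, its top 12 mm above the table, with two parallel upright aluminium plates, 14 mm thick, 46 mm high, 22.5 mm apart. Origin on the table under the mouth of the gap; x into the gap, y across it, z up. The base reaches 60 mm in front of the mouth, level with the gap's floor. Brass terminals on the plates' far ends reach 58 mm above the base.
- gap_mouth (a point): Middle of the open end of the gap, on top of the base; axes as the cell's. The plates begin here (x = 0) with rounded upright edges, radius 7 mm, so the mouth is flared. Two tie rods cross the gap at x = 26 and 74 mm, undersides 36 mm above the base. A block fully home has its centre at x = 40 mm and stands 10 mm out of the mouth.
- gap_stop (a point): Foot of the white end stop that closes the gap, on top of the base, 90 mm beyond the mouth, midway between the plates; axes as the cell's.
- middle_center (a point): The middle-sized one, the one that just fills the gap, one of three plain aluminium gauge blocks: 100 mm long (x), 20 mm thick (y), 32 mm high (z), about 0.17 kg, standing on its long narrow side; dark grooves near both ends. Both ends are alike. This point is its centre, 16 mm above its underside; x runs along its length.
- thin_center (a point): The thinnest one, too thin for the gap, one of three plain aluminium gauge blocks: 100 mm long (x), 12 mm thick (y), 32 mm high (z), about 0.1 kg, standing on its long narrow side; dark grooves near both ends. Both ends are alike. This point is its centre, 16 mm above its underside; x runs along its length.
- thick_center (a point): The thickest one, too thick for the gap, one of three plain aluminium gauge blocks: 100 mm long (x), 28 mm thick (y), 32 mm high (z), about 0.24 kg, standing on its long narrow side; dark grooves near both ends. Both ends are alike. This point is its centre, 16 mm above its underside; x runs along its length.
- block_middle: The middle-sized gauge block itself (20 mm thick); origin at the centre of its underside, axes as point middle_center.
- petri: Loose glass petri dish, 72 mm across, 15 mm high, a bystander; origin at the centre of its underside.
- vial: Loose brown vial with black cap, 38 mm across, 99 mm high, a bystander; origin at the centre of its underside.
- beaker: Loose small clear beaker, 48 mm across, 58 mm high, a bystander; origin at the centre of its underside.
- scoop: Loose weighing spatula with a black grip lying flat, 169 mm long (y), 11 mm wide, 8 mm high, a bystander; origin at the centre of the underside.
Mind the look-alikes: they are no part of the job. What is shaped like the block_middle but brown or orange is not meant.

How it is judged:
By the outcome, as a careful person would: the job done as asked, in the order asked, and still so for the second after the job is handed in, with the robot touching nothing.
It also fails if it takes over 51 s, if anything falls off the work surface, if the arm or the gripper's body presses on something with over 40 N, if the wrist force passes 120 N, or if a joint passes its speed limit or range.

ROBOT

A 6-joint arm with a two-finger parallel gripper is mounted at the origin on a cart in front of the work surface, level with it; the furniture and walls round the work are solid. World frame = base frame: x ahead of the robot, y to its left, z up, the work surface at z = 0. Lengths are in mm, angles in rad, forces in N, time in s.
With the tool pointing down it reaches from about 275 to 750 mm from the base axis. Payload 10.2 kg.
Tool frame: the origin (TCP) lies at the very end of the fingers, on their centre line; the grasp point (between the pads) lies 19 mm behind it; z points along the fingers, y is the line along which they close (so a half turn about z gives the same grasp; the last joint's range is limited). The gripper opens to 85 mm and grips with 20 to 120 N. Pads are 22 mm wide; open, the fingers measure 114 mm over their backs; the gripper's body (76 mm by 85 mm) begins 54 mm behind the grasp point. The pads swing forward as they close: fully open they stand 13 mm farther back than shut.
Start: joints at [-1.519, 0.313, 1.498, -0, 1.331, -0.223], TCP at [142.448, -505.311, 194.194] pointing down, gripper open.
Joint ranges: [-2.94, 2.94], [-0.97, 2.17], [0.19, 2.56], [-1.23, 4.37], [0.02, 3.11], [-2.88, 2.88]. Speed limits (rad/s): [2.39, 2.39, 3.01, 3.14, 3.14, 3.14].

INTERFACE

Orientations are given as a unit quaternion [w, x, y, z].
In Python, from rig import telemetry, optics, ctrl gives the robot as it stands.
- The arm moves only by the tool servo_tool, never from a script. Its argument "deltas" is a list of rows, each a list of 3 entries, a list of its own where there are three numbers: the shift along the tool's x, y, z in units of 20 cm (1.0 is 20 cm), then the turn, a rotation vector about the tool's x, y, z in units of 90 degrees (1.0 is 90 degrees), then the opening, from 0 (shut) to 1 (fully open). A call has 1 to 8 rows; each row shifts and turns the commanded pose from where the row before left it, along the tool's axes as they then stand; what a row does not reach is not made up. A row lasts 1/10 s, in which the tool goes at most 50 mm and 8.59 degrees, less where a joint would pass 70% of its speed; a pose out of reach is approached as far as the arm can. A call with a number of a shift or a turn outside -1 to 1 is refused whole. A call with a gripper value outside its range is refused whole. The fingers move at their own pace and stop on an object; "squeeze" is the grip in N (left out, the last holds). Time passes only in rows, so rows that do not move let the fingers close. It gives the time, the measured TCP pose, the force, the opening and the grip force at its end, in the units of the state.
- telemetry.sense(): the state, without advancing time (a new reading comes with each control period).
- optics.capture(name): name is "scene" or "top" or "wrist"; returns the picture (480x640x3 uint8, blue, green, red); there is no depth.
- optics.camera_model(name): a dict with "vfov" (degrees; the focal length in pixels is half the picture's height over the tangent of half this angle, whatever the lens; pixels are square), "cx", "cy" (the principal point, pixels), "dist" ([k1, k2, p1, p2, k3] as OpenCV has them; the pictures are not rectified), "R" (3x3) and "t" (3): a world point X has camera coordinates R X + t; the wrist camera has in their place "mount" (4x4, takes a point from camera to tool coordinates, whose origin is the TCP and whose axes are the flange's). Camera axes: x right, y down, z forward; pixel columns grow to the right and rows downward; lengths in mm; the calibration is good to about 2 mm. A picture is of the moment at which its call begins: read the wrist's pose just before it. camera_model takes no time and is no camera call.
- ctrl.finish_job(): hands the job in; it is judged then, once.
The state is a dict: "time_s": time; "joints": joint angles; "dq": joint speeds; "tau": joint torques, N m; "eef_pos": TCP position; "ee_rot": TCP orientation; "force": force on the tool from outside, world axes, zero at the start; "wrist_torque": the same for the moment, N m; "grip_width": opening from 0.0 (shut) to 1.0 (fully open); "grip_force": force on a finger pad.
Only numpy, scipy, OpenCV 4.12 (cv2) and the standard library are available. Lean on these libraries where they do the work, as an engineer would, in place of code of your own. Each camera call takes 0.05 s, during which the arm holds its last target. There are 200 camera calls.

## Working session

There is one attempt and no reset: what is moved stays moved. The work goes in short steps, Python scripts to look and compute and a tool call to move; the robot and the scene stay as the last step left them, time stands still between calls to the robot, and variables do not carry over. Pictures are saved under pics/ and viewed, at most 10 in all, crops included, and the job is handed in when it is done.

Besides the shell and the picture viewer there is one more tool, called after "Emit:" as name(argument=value, ...) on one line, values as JSON. servo_tool: Moves the arm, as the interface text tells. Its arguments: {"type":"object","properties":{"deltas":{"type":"array"},"squeeze":{"type":"number"}},"required":["deltas"]}

```bash
mkdir -p pics; python3 - <<'E'
from rig import telemetry, optics, ctrl
import cv2
for n in("top","scene"):
    cv2.imwrite(f"pics/{n}0.png",optics.capture(n)); m=optics.camera_model(n); print(n,m)
print(optics.camera_model("wrist")); print(telemetry.sense())
E
```

```text
top {'vfov': 52.846574438007394, 'cx': 312.8862663319726, 'cy': 238.3557935104373, 'dist': array([-0.01169754,  0.        ,  0.        ,  0.        ,  0.        ]), 'R': array([[-0.01056568, -0.9999041 , -0.00895348],
       [-0.98933236,  0.01175415, -0.14520094],
       [ 0.14529225,  0.00732382, -0.98936167]]), 't': array([-117.93146868,  571.31779704,  933.95317316])}
scene {'vfov': 55.371513433920256, 'cx': 317.044878400897, 'cy': 242.38370126429606, 'dist': array([-0.04762064,  0.        ,  0.        ,  0.        ,  0.        ]), 'R': array([[ 0.80870285, -0.58798784, -0.01643181],
       [-0.23800942, -0.30155041, -0.92326533],
       [ 0.53791376,  0.75055823, -0.38381132]]), 't': array([-532.17060347,  139.72914907,  995.70947949])}
{'vfov': 65.75712012938625, 'cx': 317.57275411225515, 'cy': 232.42555831835404, 'dist': array([-0.06344463,  0.        ,  0.        ,  0.        ,  0.        ]), 'mount': array([[-3.27249050e-04, -9.47569745e-01, -3.19548856e-01,
         8.27915822e+01],
       [ 9.99999941e-01, -3.42576122e-04, -8.24369226e-06,
         3.90534211e-01],
       
[... 158 characters left out ...]
00]])}
{'time_s': 0.1, 'joints': array([-1.51941523e+00,  3.13400797e-01,  1.49832655e+00, -2.33219983e-05,
        1.33100761e+00, -2.23401185e-01]), 'dq': array([-0.00096994, -0.00057461, -0.0039852 ,  0.00017865,  0.00140407,
       -0.0006896 ]), 'tau': array([ 2.57631982e-03, -4.12905514e+01, -2.60142803e+01, -1.88458621e-04,
        3.05656817e-03,  1.12647803e-05]), 'eef_pos': array([ 142.4195255 , -505.04201062,  193.7018832 ]), 'ee_rot': array([-5.70017333e-04,  9.90576133e-01,  1.36962036e-01,  3.77806762e-05]), 'force': array([ 0.25842244, -0.49839375, -0.54314528]), 'wrist_torque': array([ 0.05182507, -0.00591995,  0.04222346]), 'grip_force': 0.0, 'grip_width': 0.999475777055876}
```

View pics/top0.png

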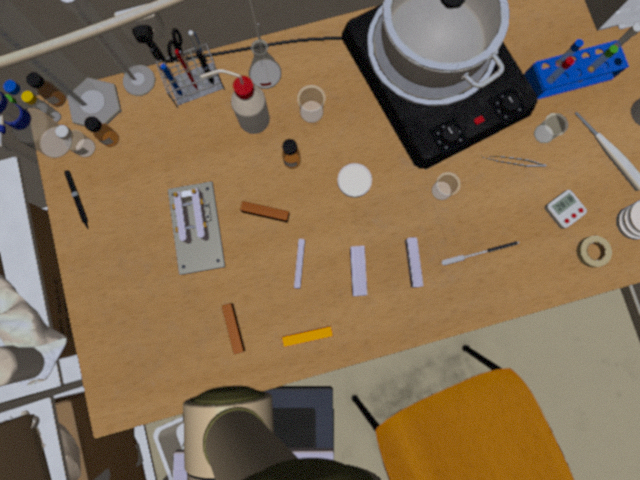

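View pics/scene0.png

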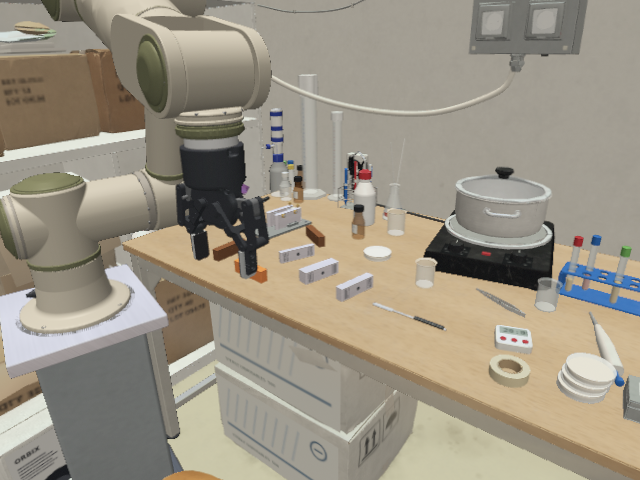

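Candidates for the middle block are the three aluminium blocks at top pixels (300,263), (359,270) and (415,262). The brown and orange bars at (265,211), (233,328) and (307,336) are look-alikes. I'll measure the widths and confirm in an enlarged crop.

```bash
cat >h.py <<'E'
import numpy as np, cv2
from scipy.spatial.transform import Rotation as Ro
from rig import telemetry, optics, ctrl
def K(m):
    f=240/np.tan(np.radians(m["vfov"]/2)); return np.array([[f,0,m["cx"]],[0,f,m["cy"]],[0,0,1]])
def pose(n,s=None):
    m=optics.camera_model(n)
    if "R" in m: return m,m["R"],m["t"]
    q=s["ee_rot"]; T=np.eye(4); T[:3,:3]=Ro.from_quat([q[1],q[2],q[3],q[0]]).as_matrix(); T[:3,3]=s["eef_pos"]
    T=np.linalg.inv(T@m["mount"]); return m,T[:3,:3],T[:3,3]
def unproj(n,px,z,s=None):
    m,R,t=pose(n,s); p=cv2.undistortPoints(np.array(px,float).reshape(-1,1,2),K(m),m["dist"])[:,0]
    d=np.c_[p,np.ones(len(p))]@R; c=-R.T@t
    return c+d*((z-c[2])/d[:,2])[:,None]
def proj(n,P,s=None):
    m,R,t=pose(n,s); return cv2.projectPoints(np.array(P,float).reshape(-1,1,3),cv2.Rodrigues(R)[0],t,K(m),m["dist"])[0][:,0]
E
python3 - <<'E'
from h import *
im=cv2.imread("pics/top0.png")
hsv=cv2.cvtColor(im,cv2.COLOR_BGR2HSV)
mask=((hsv[...,1]<60)&(hsv[...,2]>120)).astype(np.uint8)
for x0,x1 in((285,315),(342,376),(400,430)):
    mm=np.zeros_like(mask);mm[228:305,x0:x1]=mask[228:305,x0:x1]
    pts=np.argwhere(mm)[:,::-1]
    r=cv2.minAreaRect(unproj("top",pts,32)[:,:2].astype(np.float32)); print(r)
cv2.imwrite("pics/crop1.png",np.hstack([cv2.resize(im[225:305,285:435],None,fx=3.2,fy=5.6*3.2/5.6,interpolation=2),cv2.resize(im[175:280,160:235],(183,256),interpolation=2)]))
E
```

```text
((521.328125, -95.61463928222656), (13.759531021118164, 101.97184753417969), 83.87861633300781)
((505.12774658203125, -214.791015625), (102.27659606933594, 30.74825668334961), 1.6721347570419312)
((521.2220458984375, -329.743408203125), (102.43696594238281, 21.236948013305664), 5.149716377258301)
```

View pics/crop1.png

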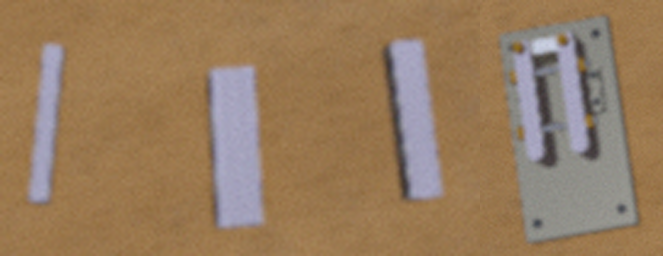

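The rightmost block at (415,262) measures 21 mm thick, so it is the middle one. The left block measures 13.8 mm (thin) and the centre one 30.7 mm (thick). The cell is at (197,228), with its mouth facing the robot. I'll move above the rear half of the middle block.

Emit:
servo_tool(deltas=[[[0,0,0],[0,0,0.059],1],[[0,0,0],[0,0,0.059],1],[[0.22,-0.085,0.045],[0,0,0],1],[[0.22,-0.085,0.045],[0,0,0],1],[[0.22,-0.085,0.045],[0,0,0],1],[[0.22,-0.085,0.045],[0,0,0],1],[[0.22,-0.085,0.045],[0,0,0],1],[[0.22,-0.085,0.045],[0,0,0],1]], squeeze=60)

```text
time_s: 0.9
eef_pos: [397.8, -378.9, 139.6]
ee_rot: [-0.0, 0.999, 0.045, -0.0]
force: [-0.4, -0.9, -0.4]
grip_width: 0.998
grip_force: 0.0
```

Emit:
servo_tool(deltas=[[[0.22,-0.085,0.045],[0,0,0],1],[[0.15,-0.06,0.03],[0,0,0],1],[[0,0,0],[0,0,0],1],[[0,0,0],[0,0,0],1]])

```text
time_s: 1.3
eef_pos: [467.4, -344.2, 124.7]
ee_rot: [-0.0, 0.999, 0.045, -0.0]
force: [-0.2, -0.1, -0.2]
grip_width: 1.003
grip_force: 0.0
```

```bash
python3 - <<'E'
from h import *
s=telemetry.sense(); im=optics.capture("wrist"); cv2.imwrite("pics/w1.png",im); import pickle; pickle.dump(s,open("s1.pkl","wb"))
print(s["eef_pos"],s["ee_rot"],s["grip_width"],s["time_s"])
E
```

```text
[ 467.43555426 -344.19184243  124.67265339] [-3.58567528e-04  9.98972282e-01  4.53218291e-02 -4.27787252e-04] 1.002680947389242 1.3
```

View pics/w1.png

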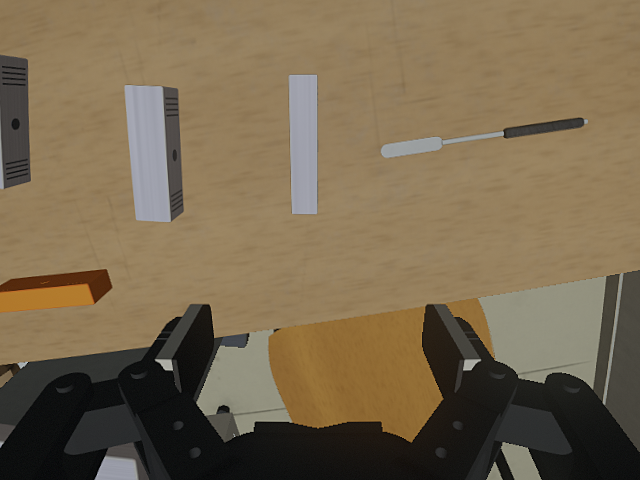

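The middle block shows at (303,144), nearly aligned with the tool, with a thick/thin/middle order that matches. I'll refine its pose.

```bash
python3 - <<'E'
from h import *
import pickle
s=pickle.load(open("s1.pkl","rb")); im=cv2.imread("pics/w1.png")
hsv=cv2.cvtColor(im,cv2.COLOR_BGR2HSV)
m=np.zeros((480,640),bool); m[60:230,270:335]=((hsv[...,1]<60)&(hsv[...,2]>120))[60:230,270:335]
p=np.argwhere(m)[:,::-1]; r=cv2.minAreaRect(unproj("wrist",p,32,s)[:,:2].astype(np.float32)); print(r)
a=np.radians(r[2] if r[1][0]>r[1][1] else r[2]-90); c=np.array(r[0]); u=np.array([np.cos(a),np.sin(a)])
q=s["ee_rot"]; M=Ro.from_quat([q[1],q[2],q[3],q[0]]).as_matrix()
print(a*57.3,np.degrees(np.arctan2(M[1,0],M[0,0])))
g=np.r_[c-30*u,4]; print(g,M.T@(g-s["eef_pos"])/200)
# cell estimate from top view
px=[(169,190.2),(212,182),(224.3,266),(179.7,273.8)]; P=unproj("top",px,12)[:,:2]; print(P, cv2.minAreaRect(P.astype(np.float32)))
E
```

```text
((522.275146484375, -329.0337219238281), (98.50385284423828, 19.90224838256836), 5.152910232543945)
5.153289803088394 5.195297268670489
[ 492.39638997 -331.72814374    4.        ] [ 0.13043049 -0.05030578  0.60329439]
[[681.00271996 179.70276131]
 [697.63327174  88.65551294]
 [518.66938641  59.59080426]
 [503.5416677  151.66912953]] ((600.5875244140625, 120.16231536865234), (181.4801483154297, 93.31257629394531), 9.224603652954102)
```

Emit:
servo_tool(deltas=[[[0.13,-0.05,0.0],[0,0,0],1],[[0,0,0.2],[0,0,0],1],[[0,0,0.2],[0,0,0],1],[[0,0,0.15],[0,0,0],1],[[0,0,0.05],[0,0,0],1],[[0,0,0.0],[0,0,0],1],[[0,0,0.0],[0,0,0],0.1],[[0,0,0.0],[0,0,0],0.1]], squeeze=60)

```text
time_s: 2.15
eef_pos: [493.0, -333.3, 7.1]
ee_rot: [0.001, 0.999, 0.045, 0.001]
force: [-0.1, 0.4, -0.6]
grip_width: 0.69
grip_force: 0.0
```

Emit:
servo_tool(deltas=[[[0,0,0],[0,0,0],0.1],[[0,0,0],[0,0,0],0.1],[[0,0,0],[0,0,0],0.1],[[0,0,0],[0,0,0],0.1],[[0,0,0],[0,0,0],0.1],[[0,0,0],[0,0,0],0.1]])

```text
time_s: 2.75
eef_pos: [492.4, -332.3, 5.2]
ee_rot: [-0.0, 0.999, 0.045, -0.0]
force: [-1.2, 0.1, 0.0]
grip_width: 0.097
grip_force: 0.0
```

Width 0.097 with no grip force suggests a miss. I'll look.

```bash
python3 - <<'E'
from h import *
s=telemetry.sense(); im=optics.capture("wrist"); cv2.imwrite("pics/w2.png",im); print(s["grip_width"],s["grip_force"],s["eef_pos"])
E
```

```text
0.09733372767314954 0.0 [ 492.4117711  -332.34401848    5.16823902]
```

View pics/w2.png

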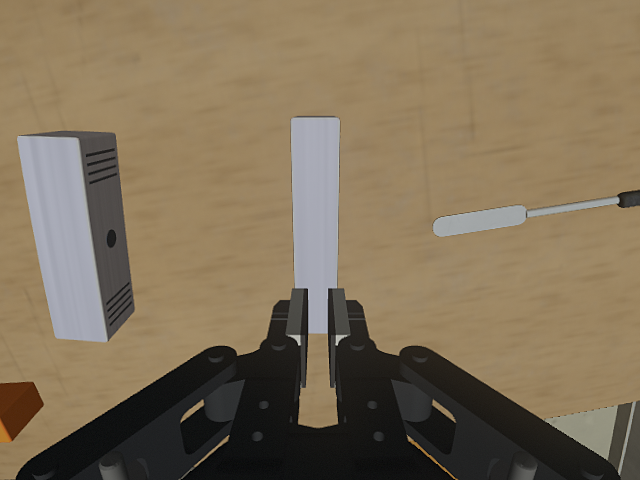

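The pads seem to sit above the block: their ends look about 40 mm short of the stated TCP. I'll check with the scene camera.

```bash
python3 - <<'E'
from h import *
s=telemetry.sense(); im=optics.capture("scene")
q=s["ee_rot"]; M=Ro.from_quat([q[1],q[2],q[3],q[0]]).as_matrix()
p=[proj("scene",s["eef_pos"]+M@np.array([0,0,-h]))[0] for h in(0,20,40,60)]; print(p)
u=int(p[0][0]);v=int(p[0][1]); x0=max(u-90,0); y0=max(v-110,0); f=5
c=cv2.resize(im[y0:y0+150,x0:x0+150],None,fx=f*.8,fy=f*.8,interpolation=2)
for a in p: cv2.circle(c,(int((a[0]-x0)*4),int((a[1]-y0)*4)),3,(0,0,255),-1)
cv2.imwrite("pics/s2.png",c)
E
```

```text
[array([344.82904276, 295.82143754]), array([344.89781572, 287.81234237]), array([344.96683681, 279.6754381 ]), array([345.03608664, 271.40840011])]
```

View pics/s2.png

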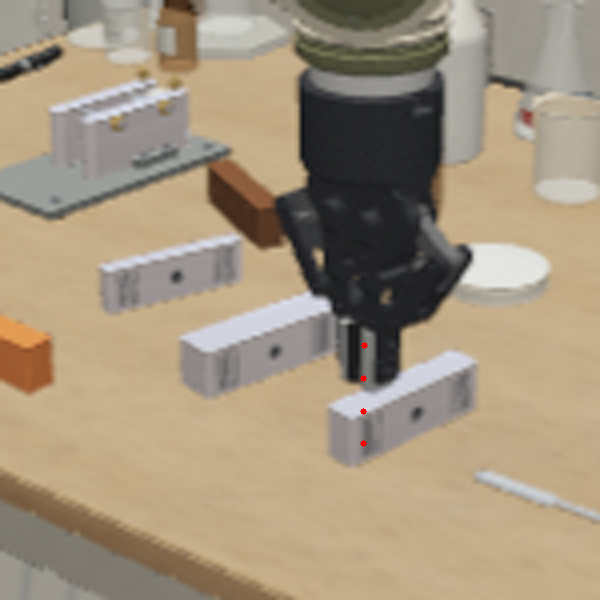

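Confirmed: the real fingertips end about 40 mm above the reported TCP, since the red h=40 dot lies at the finger ends. They hover over the block, so nothing was touched. From here on I treat the tip as TCP minus 40 mm. I'll open and go 40 mm lower.

Emit:
servo_tool(deltas=[[[0,0,0],[0,0,0],0.7],[[0,0,0],[0,0,0],0.7],[[0,0,0],[0,0,0],0.7],[[0,0,0],[0,0,0],0.7],[[0,0,0.1],[0,0,0],0.7],[[0,0,0.06],[0,0,0],0.7],[[0,0,0.02],[0,0,0],0.7],[[0,0,0.0],[0,0,0],0.7]])

```text
time_s: 3.65
eef_pos: [492.2, -332.2, -31.3]
ee_rot: [-0.0, 0.999, 0.045, -0.0]
force: [0.4, -0.2, 0.2]
grip_width: 0.701
grip_force: 0.0
```

Emit:
servo_tool(deltas=[[[0,0,0.01],[0,0,0],0.1],[[0,0,0],[0,0,0],0.1],[[0,0,0],[0,0,0],0.1],[[0,0,0],[0,0,0],0.1],[[0,0,0],[0,0,0],0.1],[[0,0,0],[0,0,0],0.1]])

```text
time_s: 4.25
eef_pos: [492.7, -332.6, -32.2]
ee_rot: [0.0, 0.999, 0.045, 0.0]
force: [-1.0, 1.3, 5.7]
grip_width: 0.224
grip_force: 59.5
```

Gripped: width 0.224 (19 mm), 59.5 N. Lift and carry to in front of the cell.

Emit:
servo_tool(deltas=[[[0,0,-0.06],[0,0,0],0.1],[[0,0,-0.15],[0,0,0],0.1],[[0,0,-0.2],[0,0,0],0.1],[[0,0,-0.09],[0,0,-0.0445],0.1],[[0.028,-0.1,0],[0,0,0],0.1],[[0.028,-0.2,0],[0,0,0],0.1],[[0.028,-0.22,0],[0,0,0],0.1],[[0.028,-0.22,0],[0,0,0],0.1]])

```text
time_s: 5.05
eef_pos: [490.5, -181.2, 67.6]
ee_rot: [-0.0, 0.997, 0.079, -0.0]
force: [1.3, -0.6, -1.3]
grip_width: 0.227
grip_force: 58.8
```

Emit:
servo_tool(deltas=[[[0.028,-0.22,0],[0,0,0],0.1],[[0.028,-0.22,0],[0,0,0],0.1],[[0.028,-0.22,0],[0,0,0],0.1],[[0.028,-0.22,0],[0,0,0],0.1],[[0.028,-0.22,0],[0,0,0],0.1],[[0.028,-0.22,0],[0,0,0],0.1],[[0,-0.08,0],[0,0,0],0.1],[[0,0,0],[0,0,0],0.1]])

```text
time_s: 5.85
eef_pos: [479.1, 101.0, 67.6]
ee_rot: [-0.0, 0.997, 0.081, -0.0]
force: [0.8, -0.3, -0.1]
grip_width: 0.224
grip_force: 58.9
```

```bash
python3 - <<'E'
from h import *
s=telemetry.sense(); im=optics.capture("wrist"); cv2.imwrite("pics/w3.png",im); import pickle; pickle.dump(s,open("s3.pkl","wb"))
print(s["eef_pos"],s["ee_rot"],s["grip_width"],s["grip_force"],s["time_s"])
E
```

```text
[479.14728605 101.04045799  67.56065702] [-9.56026684e-05  9.96692372e-01  8.12668439e-02 -7.49873804e-05] 0.2241532949510959 58.940961956977844 5.85
```

View pics/w3.png

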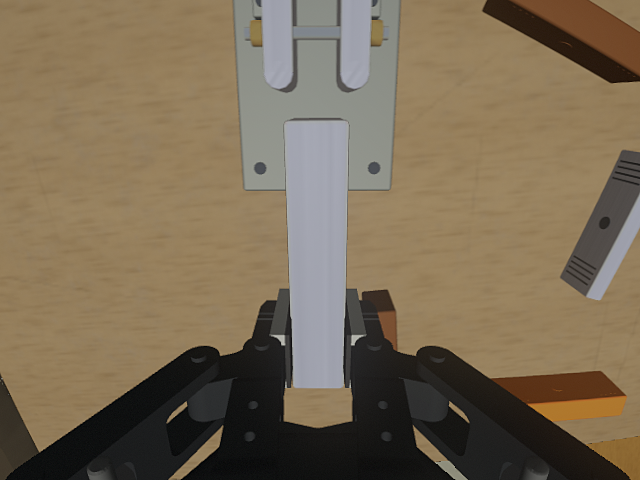

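The view is clear: the block's front end is at (317,121), the plates' rounded ends at (279,85) and (354,85), and the base's front corners at (245,190) and (391,189). I'll compute the precise relative pose.

```bash
python3 - <<'E'
from h import *
import pickle
s=pickle.load(open("s3.pkl","rb")); im=cv2.imread("pics/w3.png").astype(float)
q=s["ee_rot"]; M=Ro.from_quat([q[1],q[2],q[3],q[0]]).as_matrix()
chroma=im[...,0]-im[...,1]   # blue minus green: plates/blocks bluish
def runs(r,lo,hi):
    b=(chroma[r,lo:hi]>3).astype(np.int8); d=np.flatnonzero(np.diff(np.r_[0,b,0])); return [(lo+a,lo+e-1) for a,e in zip(d[::2],d[1::2]) if e-a>12]
def mids(rows,lo,hi,z):
    px=[];w=[]
    for r in rows:
        R=runs(r,lo,hi)
        if len(R)==1: a,e=R[0]; px.append(((a+e)/2,r)); w.append(e-a+1)
    P=unproj("wrist",px,z,s); T=(P-s["eef_pos"])@M   # tool coords
    k=np.polyfit(T[:,0],T[:,1],1); print(len(px),"width px",np.median(w),"slope deg",np.degrees(k[0]),"y at x=0",k[1],"rms",np.std(T[:,1]-np.polyval(k,T[:,0]))); return k
pr=[*range(4,22),*range(46,72)]
kl=mids(pr,255,300,58); kr=mids(pr,333,376,58)
kb=mids(range(135,280),275,362,32+s["eef_pos"][2]+32.2)
def tip(lo,hi,r0,r1,z):
    c=[r for r in range(r0,r1) if (chroma[r,lo:hi]>3).mean()>.5]; return (unproj("wrist",[((lo+hi)/2,max(c)+.5)],z,s)-s["eef_pos"])@M
print("plate tips",tip(275,283,50,110,58),tip(350,358,50,110,58))
c=[r for r in range(95,200) if (chroma[r,300:335]>3).mean()>.5]; print("block front",(unproj("wrist",[(317,min(c)-.5)],32+s["eef_pos"][2]+32.2,s)-s["eef_pos"])@M)
g=(unproj("wrist",[(245,190),(391,189)],12,s)-s["eef_pos"])@M; print("base corners",g)
for x in(100,140,180): print(x,(np.polyval(kl,x)+np.polyval(kr,x))/2, np.polyval(kr,x)-np.polyval(kl,x))
E
```

```text
44 width px 28.0 slope deg 0.03070502226272068 y at x=0 -18.529422822552476 rms 0.11169169933034757
44 width px 28.0 slope deg -0.1310242250612599 y at x=0 18.12239235735489 rms 0.07837943566408832
145 width px 56.0 slope deg -0.32647582212802573 y at x=0 0.28318848347914344 rms 0.06979776577394314
plate tips [[ 91.91597614 -18.09580779   9.5520152 ]] [[91.89888707 17.77624708  9.54474404]]
block front [[ 78.71597958   0.17743337 -64.21058109]]
base corners [[ 32.58824491 -46.3961493   55.56570112]
 [ 33.21748008  47.57791346  55.54656257]]
100 -0.29106025218931464 36.3695443936498
140 -0.32607826002552365 36.25663607914677
180 -0.3610962678617291 36.14372776464374
```

Plate spacing is 36.3 mm (expected 36.5). The block is aligned to 0.3° with its front 13 mm before the mouth, and it needs −0.4 mm in y. Descend to 1 mm above the base.

Emit:
servo_tool(deltas=[[[0,-0.002,0.12],[0,0,0],0.1],[[0,0,0.16],[0,0,0],0.1],[[0,0,0.1],[0,0,0],0.1],[[0,0,0.04],[0,0,0],0.1],[[0,0,0.01],[0,0,0],0.1],[[0,0,0],[0,0,0],0.1],[[0,0,0],[0,0,0],0.1]])

```text
time_s: 6.6
eef_pos: [480.5, 99.3, -17.8]
ee_rot: [0.0, 0.997, 0.079, 0.001]
force: [-0.5, -0.4, -1.6]
grip_width: 0.227
grip_force: 59.0
```

Emit:
servo_tool(deltas=[[[0.04,0,0.005],[0,0,0],0.1],[[0.04,0,0],[0,0,0],0.1],[[0.04,0,0],[0,0,0],0.1],[[0.04,0,0],[0,0,0],0.1],[[0,0,0],[0,0,0],0.1]])

```text
time_s: 7.1
eef_pos: [512.1, 105.6, -19.9]
ee_rot: [-0.001, 0.997, 0.08, -0.0]
force: [2.3, 6.6, -3.7]
grip_width: 0.224
grip_force: 59.0
```

Emit:
servo_tool(deltas=[[[0.03,-0.003,-0.002],[0,0,0],0.1],[[0.04,0,0],[0,0,0],0.1],[[0.04,0,0],[0,0,0],0.1],[[0.04,0,0],[0,0,0],0.1],[[0,0,0],[0,0,0],0.1]])

```text
time_s: 7.6
eef_pos: [541.9, 110.9, -19.6]
ee_rot: [-0.001, 0.997, 0.08, 0.0]
force: [2.1, 6.5, -4.9]
grip_width: 0.227
grip_force: 58.7
```

Emit:
servo_tool(deltas=[[[0.03,-0.001,0],[0,0,0],0.1],[[0.02,0,0],[0,0,0],0.1],[[0,0,0.003],[0,0,0],0.1],[[0,0,0],[0,0,0],0.1],[[0,0,0],[0,0,0],0.5],[[0,0,0],[0,0,0],0.5],[[0,0,0],[0,0,0],0.5],[[0,0,0],[0,0,0],0.5]])

```text
time_s: 8.4
eef_pos: [551.1, 111.5, -19.8]
ee_rot: [0.0, 0.997, 0.079, 0.0]
force: [-0.5, -0.1, 0.5]
grip_width: 0.502
grip_force: 0.0
```

Emit:
servo_tool(deltas=[[[-0.05,0,-0.02],[0,0,0],0.5],[[-0.1,0,0],[0,0,0],0.5],[[-0.06,0,0],[0,0,0],0.5],[[-0.02,0,0],[0,0,0],0],[[0,0,0],[0,0,0],0],[[0,0,0],[0,0,0],0],[[0,0,0],[0,0,0],0],[[0,0,0],[0,0,0],0]])

```text
time_s: 9.2
eef_pos: [505.6, 104.4, -16.1]
ee_rot: [0.0, 0.997, 0.08, 0.0]
force: [0.2, -1.1, -0.8]
grip_width: -0.002
grip_force: 0.0
```

```bash
python3 - <<'E'
from h import *
s=telemetry.sense(); im=optics.capture("wrist"); cv2.imwrite("pics/w4.png",im); import pickle; pickle.dump(s,open("s4.pkl","wb"))
print(s["eef_pos"],s["ee_rot"],s["grip_width"],s["grip_force"],s["time_s"],s["force"])
E
```

```text
[505.6000771  104.43471638 -16.05221068] [7.69816572e-06 9.96826709e-01 7.96021745e-02 7.11979163e-05] -0.0018774953520579664 0.0 9.2 [ 0.23193782 -1.06505848 -0.77896198]
```

View pics/w4.png

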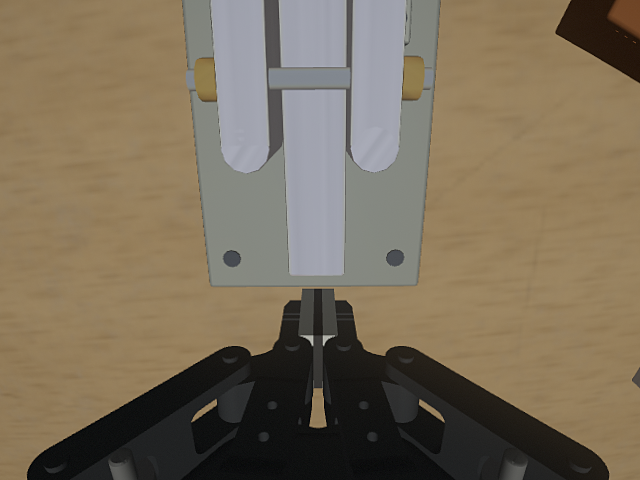

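The block lies straight in the gap under the first rod, with the closed fingers centred behind its rear end (317,275). Push.

Emit:
servo_tool(deltas=[[[0.03,0,0.003],[0,0,0],0],[[0.03,0,0],[0,0,0],0],[[0.03,0,0],[0,0,0],0],[[0.03,0,0],[0,0,0],0],[[0.03,0,0],[0,0,0],0],[[0.03,0,0],[0,0,0],0],[[0.02,0,0],[0,0,0],0],[[0,0,0],[0,0,0],0]])

```text
time_s: 10.05
eef_pos: [545.5, 110.8, -16.6]
ee_rot: [0.0, 0.997, 0.08, 0.0]
force: [-0.4, -0.2, 0.2]
grip_width: -0.003
grip_force: 0.0
```

Emit:
servo_tool(deltas=[[[0.01,0,0],[0,0,0],0],[[0.005,0,0],[0,0,0],0],[[0,0,0],[0,0,0],0]])

```text
time_s: 10.35
eef_pos: [547.8, 111.2, -16.7]
ee_rot: [0.0, 0.997, 0.08, 0.0]
force: [-0.7, 0.6, -0.5]
grip_width: -0.001
grip_force: 0.2
```

Emit:
servo_tool(deltas=[[[0.01,0,0],[0,0,0],0],[[0.01,0,0],[0,0,0],0],[[0,0,0],[0,0,0],0]])

```text
time_s: 10.65
eef_pos: [548.2, 111.4, -16.7]
ee_rot: [0.0, 0.997, 0.08, -0.004]
force: [-19.0, -5.0, 14.4]
grip_width: -0.001
grip_force: 9.9
```

Emit:
servo_tool(deltas=[[[0.01,0,0],[0,0,0],0],[[0.005,0,0],[0,0,0],0],[[0,0,0],[0,0,0],0]])

```text
time_s: 10.95
eef_pos: [547.9, 111.4, -16.7]
ee_rot: [0.0, 0.997, 0.08, -0.008]
force: [-35.9, -9.3, 27.2]
grip_width: 0.0
grip_force: 18.7
```

The force rises with no motion, so it is either home or something is blocked. I'll back off and verify.

Emit:
servo_tool(deltas=[[[-0.05,0,0],[0,0,0],0],[[-0.15,0,0],[0,0,0],0],[[-0.1,0,-0.1],[0,0,0],0],[[0,0,-0.2],[0,0,0],0],[[0,0,-0.1],[0,0,0],0],[[0,0,0],[0,0,0],0],[[0,0,0],[0,0,0],0]])

```text
time_s: 11.65
eef_pos: [495.5, 102.8, 63.2]
ee_rot: [0.0, 0.997, 0.08, 0.0]
force: [-0.3, 0.0, 0.8]
grip_width: -0.001
grip_force: 0.0
```

```bash
python3 - <<'E'
from h import *
s=telemetry.sense(); im=optics.capture("wrist"); cv2.imwrite("pics/w5.png",im); import pickle; pickle.dump(s,open("s5.pkl","wb"))
print(s["eef_pos"],s["force"],s["time_s"])
E
```

```text
[495.45036786 102.78079532  63.18842041] [-0.31310756  0.00986403  0.76369572] 11.65
```

View pics/w5.png

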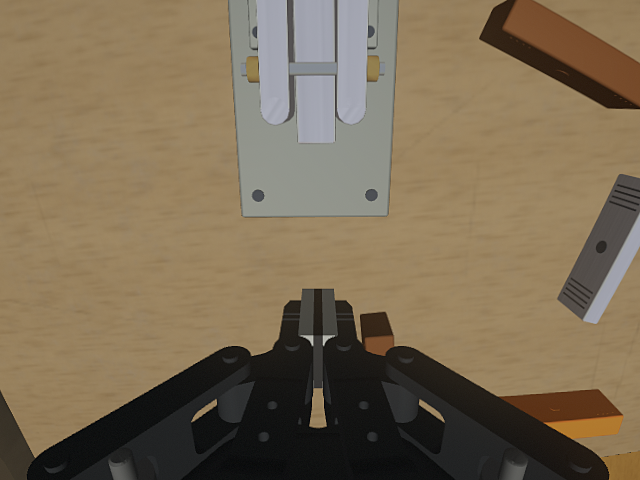

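```bash
python3 - <<'E'
from h import *
import pickle
s=pickle.load(open("s5.pkl","rb"))
q=s["ee_rot"]; M=Ro.from_quat([q[1],q[2],q[3],q[0]]).as_matrix()
f=lambda p,z:((unproj("wrist",p,z,s)-s["eef_pos"])@M)[:,:2]
print("block rear",f([(298,142.5),(335,142.5)],44)); print("plate tips",f([(275,124),(350,124)],58)); print("base front",f([(242,216),(388,215.5)],12))
im=optics.capture("top"); hsv=cv2.cvtColor(im,cv2.COLOR_BGR2HSV); old=cv2.imread("pics/top0.png")
d=cv2.absdiff(im,old).max(2)>40; n,l,st,c=cv2.connectedComponentsWithStats(d.astype(np.uint8)); print([list(map(int,a)) for a in st[1:] if a[4]>15])
E
```

```text
block rear [[65.60775423 -9.88562723]
 [65.59951655  9.45386092]]
plate tips [[ 75.57887899 -20.06035406]
 [ 75.54890965  15.88791193]]
base front [[ 16.4386084  -48.51724687]
 [ 16.73658735  45.81692047]]
[[183, 197, 10, 6, 48], [184, 205, 11, 21, 169], [0, 227, 216, 253, 19510], [192, 229, 7, 15, 38], [405, 237, 19, 50, 648], [182, 385, 199, 95, 7634]]
```

The block's rear stands 10.0 mm out of the mouth, which matches fully home, and the push stalled at 36 N. The only changes in the top view are the arm, the block's old spot and the gap. Handing in.

```bash
python3 -c "
from rig import ctrl
print(ctrl.finish_job())"
```

```text
the job is handed in; nothing more can be done
None
```

The middle (20 mm) gauge block is fully home against the end stop under the tie rods, standing 10.0 mm out of the mouth; the other blocks and bystanders show no movement in the top view, and the job was handed in at about 12 s of the 51 s allowed.

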